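Shut down the crimping bench's air valves in order

TASK

Shut off the air at the crimping bench: lightly push down the knobs of the three hand valves in this order: first the wide mushroom head, then the square head, last the slim pin. Push each one down with the fingertips until it is in, where it stays by itself; do not press hard, grip the valves or pull a knob up, and leave the tray, jar and screwdriver where they are.

Things in the scene. Friction and masses are not known exactly. Their poses are not given: they have to be found in the camera images.
- supply_valve: Valve with the wide mushroom head, pushed FIRST. Fixed to the bench. Aluminium block on a dark 84 x 70 mm foot, 64 mm high with its collar, brass ports on its two y sides. Origin: centre of its underside on the bench; z up. The knob stands on its z axis.
- supply_top (a point): Centre of the top of the black round mushroom head (50 mm across, slightly domed), about 105 mm above the bench while up. Moves down with the knob. Once the knob is at its bottom stop, further pushing only compresses a spring inside the head (starts at 4.5 N, then 1.5 N per mm, 10 mm at most; springs back; not counted in supply_knob). The other two heads have the same spring.
- supply_knob (a joint): How far the mushroom head is pushed in, m: starts 0 to 0.003 (up), 0.012 is the stop at the bottom; 0.009 or more counts as in. Slides straight down against about 3 N of steady friction (no spring) and stays where it is left. It can also be pulled up to -0.004, which is forbidden.
- clamp_valve: Valve with the square head, pushed SECOND. Fixed to the bench. Aluminium block, 80 mm high with its collar, on a dark 74 x 66 mm foot, brass ports on its two y sides. Origin: centre of its underside on the bench; z up. The knob stands on its z axis.
- clamp_top (a point): Centre of the flat top of the black square head (30 x 30 mm), about 118 mm above the bench while up. Moves down with the knob.
- clamp_knob (a joint): How far the square head is pushed in, m; same range, friction and meaning as supply_knob.
- vent_valve: Valve with the slim pin, pushed LAST. Fixed to the bench. Round aluminium barrel 52 mm across, 72 mm high with its collar, on a dark 74 x 66 mm foot, brass ports on its two y sides. Origin: centre of its underside on the bench; z up. The pin stands on its z axis.
- vent_top (a point): Centre of the flat top of the slim round black pin (16 mm across), about 98 mm above the bench while up. Moves down with the pin.
- vent_knob (a joint): How far the slim pin is pushed in, m; same range, friction and meaning as supply_knob.
- sleeve_tray: Bystander: loose open grey tray 100 x 80 x 28 mm with short black sleeves, beside the mushroom valve. Origin: centre of its underside.
- grease_jar: Bystander: loose closed jar 44 mm across, 60 mm high, beside the square-headed valve. Origin: centre of its underside.
- screwdriver: Bystander: loose screwdriver 150 mm long lying on the bench beside the slim-pin valve, black handle. Its x axis points from handle to tip.
Mind the look-alikes: they are no part of the job. Leave any green or red look-alike of the supply_valve alone.

How it is judged (in metres and radians):
On the way, in this order (a step that is already met when the one before it is completed fails the run):
1. the mushroom head is pushed in (9 mm or more) (value of joint supply_knob above 0.009 m), for 0.2 s.
2. then the square head is pushed in (9 mm or more) (value of joint clamp_knob above 0.009 m), for 0.2 s.
3. then the slim pin is pushed in (9 mm or more) (value of joint vent_knob above 0.009 m), for 0.2 s.
At the end, for the whole second after the job is handed in: All three knobs are in by 9 mm or more of their 12 mm, and the tray, jar and screwdriver rest within 15 mm of where they were (value of joint each of supply_knob, clamp_knob, vent_knob above 0.009 m and distance of each of sleeve_tray, grease_jar, screwdriver from where it was at the start of the episode below 0.015 m and linear speed of each of sleeve_tray, grease_jar, screwdriver below 0.02 m/s); the robot touches nothing.
It fails at once if a later knob is pushed (past 6 mm) before the one ahead of it is in (8 mm) ((value of joint clamp_knob above 0.006 m and value of joint supply_knob below 0.008 m) or (value of joint vent_knob above 0.006 m and value of joint clamp_knob below 0.008 m) or (value of joint vent_knob above 0.006 m and value of joint supply_knob below 0.008 m)).
It fails at once if a valve is pressed hard or gripped (more than 20 N) (contact force between any of the fingers, the arm and supply_valve above 20 N or contact force between any of the fingers, the arm and clamp_valve above 20 N or contact force between any of the fingers, the arm and vent_valve above 20 N).
It fails at once if a knob is pulled up (more than 2.5 mm) (value of joint any of supply_knob, clamp_knob, vent_knob below -0.0025 m).
It fails at once if the tray, jar or screwdriver is moved by more than 15 mm, lifted or tipped (distance of any of sleeve_tray, grease_jar, screwdriver from where it was at the start of the episode above 0.015 m or angle between grease_jar's own z axis and vertical above 0.4 rad).
It also fails if it takes over 48 s, if anything falls off the work surface, if the arm or the gripper's body presses on something with over 40 N, if the wrist force passes 120 N, or if a joint passes its speed limit or range.

ROBOT

A 6-joint arm with a two-finger parallel gripper is mounted at the origin on the work surface. World frame = base frame: x ahead of the robot, y to its left, z up, the work surface at z = 0. Lengths are in m, angles in degrees, forces in N, time in s.
With the tool pointing down it reaches from about 0.35 to 0.875 m from the base axis. Payload 4.2 kg.
Tool frame: the origin (TCP) lies at the very end of the fingers, on their centre line; the grasp point (between the pads) lies 19 mm behind it; z points along the fingers, y is the line along which they close (so a half turn about z gives the same grasp; the last joint's range is limited). The gripper opens to 87 mm and grips with 3 to 60 N. Pads are 19 mm wide; open, the fingers measure 117 mm over their backs; the gripper's body (75 mm by 190 mm) begins 51 mm behind the grasp point.
Start: joints at [-53.652, 22.042, 0.453, 0, -68.411, -14.817], TCP at [0.229, -0.581, 0.223] pointing down, gripper open.
Joint ranges: [-179.83, 179.83], [-69.29, 118.12], [-61.27, 80.66], [-181.25, 117.63], [-171.15, -9.14], [-177.46, 177.46]. Speed limits (degrees/s): [159.86, 159.86, 180, 180, 180, 180].

INTERFACE

Orientations are given as a 3x3 rotation matrix whose columns are the frame's x, y, z axes.
In Python, from station import monitor, cams, ticket gives the robot as it stands.
- The arm moves only by the tool drive_tool, never from a script. Its argument "moves" is a list of rows, each an object with "delta_pos": the shift along the tool's x, y, z in mm, a list of three; "turn": the turn about the tool's z in rad; "claw": the opening, from 0 (shut) to 1 (fully open). A call has 1 to 12 rows; each row shifts and turns the commanded pose from where the row before left it, along the tool's axes as they then stand; what a row does not reach is not made up. A row lasts 1/8 s, in which the tool goes at most 62.5 mm and 10.7 degrees, less where a joint would pass 70% of its speed; a pose out of reach is approached as far as the arm can. A call is refused whole if a number of a shift passes 62.5 or a number of a turn 0.188, either way. A call with a gripper value outside its range is refused whole. The fingers move at their own pace and stop on an object; the grip force is fixed at half the most. Time passes only in rows, so rows that do not move let the fingers close. It gives the time, the measured TCP pose, the force, the opening and the grip force at its end, in the units of the state.
- monitor.sense(): the state, without advancing time (a new reading comes with each control period).
- cams.capture(name): name is "scene" or "side" or "wrist"; returns a dict with "color" (420x560x3 uint8, red, green, blue), "range_z" (420x560 float32, m along the optical axis (not along the pixel's ray), 0 where there is no reading), "vertical_fov" (degrees; the focal length in pixels is half the picture's height over the tangent of half this angle, whatever the lens; pixels are square), "cx", "cy" (the principal point, pixels), "extrinsics" (4x4, takes a point from camera to world coordinates). Camera axes: x right, y down, z forward; pixel columns grow to the right and rows downward; lengths in m; the calibration is good to about 2 mm. A picture is of the moment at which its call begins.
- ticket.finish_job(): hands the job in; it is judged then, once.
The state is a dict: "time_s": time; "joints": joint angles; "joint_velocities": joint speeds; "effort": joint torques, N m; "tcp_pos": TCP position; "ee_rot": TCP orientation; "wrist_force": force on the tool from outside, world axes, zero at the start; "moment": the same for the moment, N m; "gripper_width": opening from 0.0 (shut) to 1.0 (fully open); "gripper_force": force on a finger pad.
Only numpy, scipy, OpenCV 4.12 (cv2) and the standard library are available. Lean on these libraries where they do the work, as an engineer would, in place of code of your own. Each camera call takes 0.05 s, during which the arm holds its last target. There are 200 camera calls.

## Working session

There is one attempt and no reset: what is moved stays moved. The work goes in short steps, Python scripts to look and compute and a tool call to move; the robot and the scene stay as the last step left them, time stands still between calls to the robot, and variables do not carry over. Pictures are saved under pics/ and viewed, at most 10 in all, crops included, and the job is handed in when it is done.

Besides the shell and the picture viewer there is one more tool, called after "Call:" as a command line: name --argument value ..., lists and objects as JSON in quotes. drive_tool: Moves the arm, as the interface text tells. Its arguments: {"type":"object","properties":{"moves":{"type":"array","items":{"type":"object","properties":{"delta_pos":{"type":"array","items":{"type":"number"}},"turn":{"type":"number"},"claw":{"type":"number"}}}}},"required":["moves"]}

```bash
mkdir -p pics; cat > h.py <<'E'
import numpy as np,cv2
from station import monitor,cams,ticket
def cloud(c):
    h,w=c["range_z"].shape;f=h/2/np.tan(np.radians(c["vertical_fov"])/2)
    v,u=np.mgrid[:h,:w];z=c["range_z"]
    P=np.stack([(u-c["cx"])/f*z,(v-c["cy"])/f*z,z],-1)
    T=np.array(c["extrinsics"]);W=P@T[:3,:3].T+T[:3,3];W[z<=0]=np.nan
    return W
E
python3 - <<'E'
from h import *
for n in("scene","side"):
    c=cams.capture(n);np.savez(n+".npz",W=cloud(c),c=c["color"])
    cv2.imwrite(f"pics/{n}.png",c["color"][...,::-1]);print(n,np.round(c["extrinsics"],3).tolist(),c["vertical_fov"],c["cx"],c["cy"],(c["range_z"]>0).mean())
s=monitor.sense();print(s["time_s"],s["tcp_pos"],s["ee_rot"],s["wrist_force"])
E
```

```text
scene [[0.747, 0.344, -0.569, 1.142], [0.664, -0.405, 0.628, -0.675], [-0.015, -0.847, -0.531, 0.684], [0.0, 0.0, 0.0, 1.0]] 42.21946969158466 271.5739079180488 202.25262323571084 0.99578231292517
side [[-0.708, -0.486, 0.513, -0.063], [-0.706, 0.479, -0.521, 0.594], [0.008, -0.731, -0.682, 0.818], [0.0, 0.0, 0.0, 1.0]] 49.07431953134006 279.04955564757046 203.6311497090821 0.9962117346938776
0.1 [ 0.22919515 -0.58088778  0.22156769] [[-9.30289766e-01 -3.66824632e-01 -8.00314797e-04]
 [-3.66825495e-01  9.30288036e-01  1.79638752e-03]
 [ 8.55640894e-05  1.96473680e-03 -9.99998066e-01]] [0.17761662 0.90943434 0.16724883]
```

View pics/scene.png

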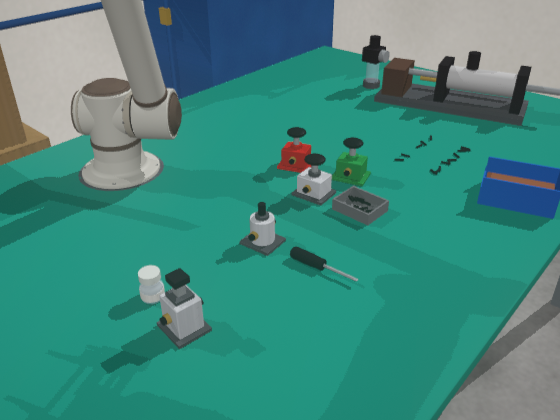

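View pics/side.png

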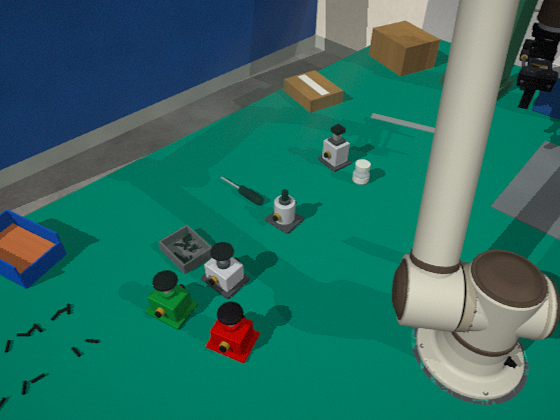

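The scene view shows the aluminium mushroom valve's head at (315,160), the square head at (179,279) and the pin at (262,211). The red and green look-alikes are close to the mushroom valve. In the side view the same heads are at (222,250), (338,129) and (285,196).

```bash
python3 - <<'E'
from h import *
px={"scene":dict(mush=(315,160,13),sq=(179,279,13),pin=(262,208,8),red=(297,132,13),green=(353,143,12),tray=(360,205,28),jar=(150,283,18)),
"side":dict(mush=(222,250,14),sq=(338,129,9),pin=(285,194,7),red=(231,313,16),green=(165,281,15),tray=(186,248,26),jar=(361,172,14))}
zr=dict(mush=.105,sq=.118,pin=.098,red=.105,green=.105,tray=.028,jar=.06)
for n in px:
    d=np.load(n+".npz");W=d["W"];g=d["c"].max(-1)
    for k,(u,v,r) in px[n].items():
        w=W[v-r:v+r,u-r:u+r].reshape(-1,3);c=g[v-r:v+r,u-r:u+r].ravel()
        m=(w[:,2]>zr[k]-.016)
        if k not in("tray","jar"): m&=(c<90)&(w[:,2]<zr[k]+.02)
        w=w[m]
        zt=np.percentile(w[:,2],95) if len(w) else 0
        t=w[w[:,2]>zt-.007]
        print(n,k,len(w),"ztop",zt.round(4),"mid",((t.max(0)+t.min(0))/2).round(4) if len(t) else "", "size",np.ptp(t,0).round(3) if len(t) else "")
E
```

```text
scene mush 198 ztop 0.1051 mid [0.465  0.2226 0.1025] size [0.049 0.048 0.009]
scene sq 336 ztop 0.1203 mid [ 0.5686 -0.2727  0.1176] size [0.032 0.034 0.009]
scene pin 74 ztop 0.0995 mid [5.04e-01 2.00e-04 9.64e-02] size [0.014 0.015 0.007]
scene red 155 ztop 0.1061 mid [0.341  0.3102 0.1036] size [0.041 0.046 0.009]
scene green 170 ztop 0.1059 mid [0.4847 0.3495 0.1031] size [0.046 0.046 0.008]
scene tray 896 ztop 0.0296 mid [0.587  0.2387 0.0272] size [0.104 0.087 0.009]
scene jar 471 ztop 0.0819 mid [ 0.5531 -0.2838  0.0977] size [0.016 0.009 0.045]
side mush 353 ztop 0.1049 mid [0.4601 0.2291 0.1024] size [0.049 0.046 0.009]
side sq 119 ztop 0.1202 mid [ 0.5655 -0.2687  0.1176] size [0.032 0.031 0.008]
side pin 49 ztop 0.1 mid [0.4996 0.0033 0.0973] size [0.016 0.014 0.007]
side red 493 ztop 0.1059 mid [0.3348 0.3146 0.1031] size [0.047 0.047 0.008]
side green 420 ztop 0.1059 mid [0.4806 0.3563 0.1036] size [0.048 0.047 0.009]
side tray 936 ztop 0.0997 mid [0.4865 0.2989 0.1001] size [0.033 0.112 0.014]
side jar 169 ztop 0.0624 mid [ 0.4604 -0.2562  0.061 ] size [0.039 0.04  0.01 ]
```

Call:
drive_tool --moves '[{"delta_pos": [-37, 30, 0], "claw": 0}, {"delta_pos": [-37, 30, 0], "claw": 0}, {"delta_pos": [-37, 30, 0], "claw": 0}, {"delta_pos": [-37, 30, 0], "claw": 0}, {"delta_pos": [-37, 30, 0], "claw": 0}, {"delta_pos": [-37, 30, 0], "claw": 0}, {"delta_pos": [-37, 30, 0], "claw": 0}, {"delta_pos": [-37, 30, 0], "claw": 0}]'

```text
invalid input
```

Call:
drive_tool --moves '[{"delta_pos": [-21, 43, 0], "claw": 0}, {"delta_pos": [-21, 43, 0], "claw": 0}, {"delta_pos": [-21, 43, 0], "claw": 0}, {"delta_pos": [-21, 43, 0], "claw": 0}, {"delta_pos": [-21, 43, 0], "claw": 0}, {"delta_pos": [-21, 43, 0], "claw": 0}, {"delta_pos": [-21, 43, 0], "claw": 0}, {"delta_pos": [-21, 43, 0], "claw": 0}, {"delta_pos": [-21, 43, 0], "claw": 0}, {"delta_pos": [-21, 43, 0], "claw": 0}, {"delta_pos": [0, 0, 0], "claw": 0}, {"delta_pos": [0, 0, 0], "claw": 0}]'

```text
invalid input
```

```bash
cat > rel.py <<'E'
from h import *
import sys
s=monitor.sense();t=np.array(list(map(float,sys.argv[1:4])))
print(s["time_s"],np.round(s["tcp_pos"],4),"F",np.round(s["wrist_force"],2),"tool mm",np.round(1000*np.array(s["ee_rot"]).T@(t-s["tcp_pos"]),1),s["gripper_width"],np.round(s["ee_rot"],3).tolist())
E
python3 rel.py .4625 .226 .105
python3 - <<'E'
from h import *
c=cams.capture("wrist");cv2.imwrite("pics/w1.png",c["color"][...,::-1])
W=cloud(c);g=c["color"].astype(int);m=(W[...,2]>.098)&(W[...,2]<.125)&(g.max(-1)<90)
n,l,st,ce=cv2.connectedComponentsWithStats(m.astype(np.uint8))
for i in range(1,n):
    if st[i,4]>80:
        t=W[l==i];print(st[i],((t.max(0)+t.min(0))/2).round(4),np.ptp(t,0).round(3),np.percentile(t[:,2],[50,95]).round(4))
E
```

```text
0.1 [ 0.2292 -0.5809  0.2216] F [0.18 0.91 0.17] tool mm [-513.   664.8  117.8] 0.9974308388717009 [[-0.93, -0.367, -0.001], [-0.367, 0.93, 0.002], [0.0, 0.002, -1.0]]
```

View pics/w1.png

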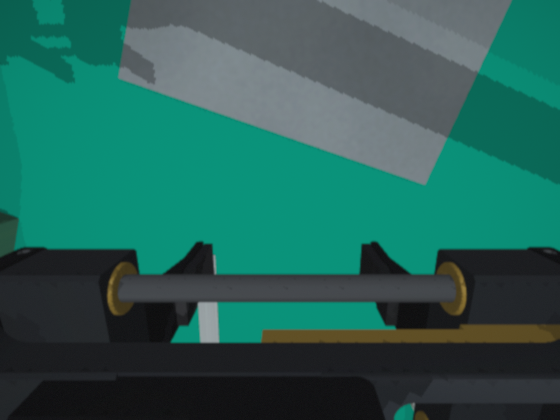

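The wrist view shows only bench and fingers, because the arm did not move: both calls were refused. I suspect "turn" is required, so I'll include it.

Call:
drive_tool --moves '[{"delta_pos": [-37, 30, 0], "turn": 0, "claw": 0}, {"delta_pos": [-37, 30, 0], "turn": 0, "claw": 0}, {"delta_pos": [-37, 30, 0], "turn": 0, "claw": 0}, {"delta_pos": [-37, 30, 0], "turn": 0, "claw": 0}, {"delta_pos": [-37, 30, 0], "turn": 0, "claw": 0}, {"delta_pos": [-37, 30, 0], "turn": 0, "claw": 0}, {"delta_pos": [-37, 30, 0], "turn": 0, "claw": 0}, {"delta_pos": [-37, 30, 0], "turn": 0, "claw": 0}]'

```text
time_s: 1.15
tcp_pos: [0.4171, -0.248, 0.2225]
ee_rot: [[-0.93, -0.367, -0.0], [-0.367, 0.93, 0.0], [-0.0, 0.0, -1.0]]
wrist_force: [-0.2, -1.5, 0.5]
gripper_width: 0.166
gripper_force: 0.0
```

Call:
drive_tool --moves '[{"delta_pos": [-21, 43, 0], "turn": 0, "claw": 0}, {"delta_pos": [-21, 43, 0], "turn": 0, "claw": 0}, {"delta_pos": [-21, 43, 0], "turn": 0, "claw": 0}, {"delta_pos": [-21, 43, 0], "turn": 0, "claw": 0}, {"delta_pos": [-21, 43, 0], "turn": 0, "claw": 0}, {"delta_pos": [-21, 43, 0], "turn": 0, "claw": 0}, {"delta_pos": [-21, 43, 0], "turn": 0, "claw": 0}, {"delta_pos": [-21, 43, 0], "turn": 0, "claw": 0}, {"delta_pos": [-21, 43, 0], "turn": 0, "claw": 0}, {"delta_pos": [-21, 43, 0], "turn": 0, "claw": 0}, {"delta_pos": [0, 0, 0], "turn": 0, "claw": 0}, {"delta_pos": [0, 0, 0], "turn": 0, "claw": 0}]'

```text
time_s: 2.65
tcp_pos: [0.4538, 0.2273, 0.2221]
ee_rot: [[-0.93, -0.367, -0.001], [-0.367, 0.93, -0.001], [0.001, -0.0, -1.0]]
wrist_force: [0.7, 0.4, 0.4]
gripper_width: 0.004
gripper_force: 0.0
```

```bash
cat > wr.py <<'E'
from h import *
import sys
c=cams.capture("wrist");cv2.imwrite(f"pics/{sys.argv[1]}.png",c["color"][...,::-1])
W=cloud(c);g=c["color"].astype(int);m=(W[...,2]>.085)&(W[...,2]<.125)&(g.max(-1)<90)
n,l,st,ce=cv2.connectedComponentsWithStats(m.astype(np.uint8))
for i in range(1,n):
    if st[i,4]>80:
        t=W[l==i];t=t[t[:,2]>np.percentile(t[:,2],95)-.007];print(st[i],((t.max(0)+t.min(0))/2).round(4),np.ptp(t,0).round(3),np.percentile(t[:,2],[50,95]).round(4))
E
python3 rel.py .4625 .226 .105;python3 wr.py w2
```

```text
2.65 [0.4538 0.2273 0.2221] F [0.68 0.43 0.36] tool mm [ -7.8  -4.4 117.1] 0.003976481826988188 [[-0.93, -0.367, -0.001], [-0.367, 0.93, -0.001], [0.001, -0.0, -1.0]]
[ 394   99   54   53 2201] [0.3388 0.3138 0.1029] [0.047 0.047 0.009] [0.1032 0.1054]
[ 45 158  25  17 320] [0.5028 0.0036 0.0962] [0.015 0.015 0.008] [0.0976 0.099 ]
[ 262  191   47   46 1670] [0.4644 0.2282 0.1017] [0.047 0.047 0.008] [0.1025 0.1045]
[395 252  18  21 117] [0.4666 0.3629 0.0996] [0.014 0.026 0.008] [0.1006 0.1026]
```

View pics/w2.png

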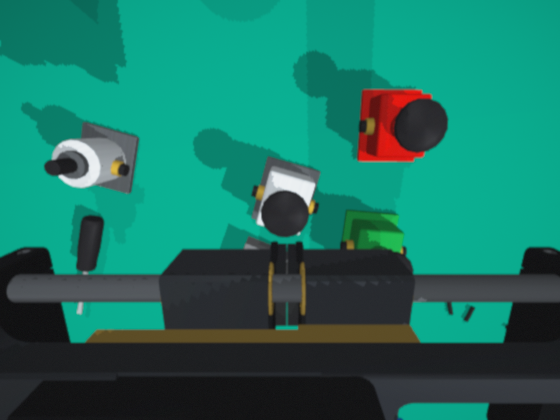

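The wrist view shows the aluminium mushroom head at (285,213), just ahead of the shut fingertips. The measurements from all three views agree.

Call:
drive_tool --moves '[{"delta_pos": [-9, -3, 20], "turn": 0, "claw": 0}, {"delta_pos": [0, 0, 30], "turn": 0, "claw": 0}, {"delta_pos": [0, 0, 30], "turn": 0, "claw": 0}, {"delta_pos": [0, 0, 20], "turn": 0, "claw": 0}, {"delta_pos": [0, 0, 7], "turn": 0, "claw": 0}, {"delta_pos": [0, 0, 0], "turn": 0, "claw": 0}, {"delta_pos": [0, 0, 0], "turn": 0, "claw": 0}]'

```text
time_s: 3.58
tcp_pos: [0.4643, 0.2283, 0.1166]
ee_rot: [[-0.93, -0.367, 0.002], [-0.367, 0.93, 0.001], [-0.002, 0.001, -1.0]]
wrist_force: [-0.1, 0.5, -0.5]
gripper_width: 0.006
gripper_force: 0.0
```

```bash
python3 rel.py .463 .2275 .105
```

```text
3.575 [0.4643 0.2283 0.1166] F [-0.05  0.54 -0.47] tool mm [ 1.5 -0.3 11.6] 0.005683561980771987 [[-0.93, -0.367, 0.002], [-0.367, 0.93, 0.001], [-0.002, 0.001, -1.0]]
```

Call:
drive_tool --moves '[{"delta_pos": [0, 0, 5], "turn": 0, "claw": 0}, {"delta_pos": [0, 0, 5], "turn": 0, "claw": 0}, {"delta_pos": [0, 0, 3], "turn": 0, "claw": 0}, {"delta_pos": [0, 0, 3], "turn": 0, "claw": 0}, {"delta_pos": [0, 0, 2], "turn": 0, "claw": 0}, {"delta_pos": [0, 0, 0], "turn": 0, "claw": 0}]'

```text
time_s: 4.32
tcp_pos: [0.4636, 0.2281, 0.0974]
ee_rot: [[-0.93, -0.367, -0.0], [-0.367, 0.93, -0.0], [0.0, -0.0, -1.0]]
wrist_force: [-0.9, -0.3, 1.7]
gripper_width: 0.004
gripper_force: 0.5
```

Call:
drive_tool --moves '[{"delta_pos": [0, 0, 2], "turn": 0, "claw": 0}, {"delta_pos": [0, 0, 2], "turn": 0, "claw": 0}, {"delta_pos": [0, 0, 0], "turn": 0, "claw": 0}]'

```text
time_s: 4.7
tcp_pos: [0.4636, 0.2281, 0.0933]
ee_rot: [[-0.93, -0.367, -0.0], [-0.367, 0.93, -0.0], [0.0, -0.0, -1.0]]
wrist_force: [-0.3, 0.3, 1.5]
gripper_width: 0.007
gripper_force: 0.6
```

Call:
drive_tool --moves '[{"delta_pos": [0, 0, 1], "turn": 0, "claw": 0}, {"delta_pos": [0, 0, 1], "turn": 0, "claw": 0}, {"delta_pos": [0, 0, 0], "turn": 0, "claw": 0}]'

```text
time_s: 5.08
tcp_pos: [0.4637, 0.2281, 0.092]
ee_rot: [[-0.93, -0.367, 0.0], [-0.367, 0.93, -0.0], [-0.0, -0.0, -1.0]]
wrist_force: [-1.9, 1.2, 6.3]
gripper_width: 0.004
gripper_force: 3.0
```

Call:
drive_tool --moves '[{"delta_pos": [0, 0, -10], "turn": 0, "claw": 0}, {"delta_pos": [0, 0, -30], "turn": 0, "claw": 0}, {"delta_pos": [0, 0, -45], "turn": 0, "claw": 0}, {"delta_pos": [0, 0, -45], "turn": 0, "claw": 0}, {"delta_pos": [0, 0, 0], "turn": 0, "claw": 0}, {"delta_pos": [0, 0, 0], "turn": 0, "claw": 0}]'

```text
time_s: 5.82
tcp_pos: [0.4632, 0.2278, 0.2211]
ee_rot: [[-0.93, -0.367, -0.001], [-0.367, 0.93, -0.0], [0.001, 0.0, -1.0]]
wrist_force: [-0.6, 0.4, 0.5]
gripper_width: 0.004
gripper_force: 0.0
```

```bash
python3 wr.py w3
```

```text
[ 398   88   55   54 2280] [0.339  0.3136 0.1029] [0.047 0.047 0.009] [0.1033 0.1054]
[ 45 150  25  17 329] [0.5026 0.0039 0.0959] [0.015 0.015 0.008] [0.0976 0.0989]
[ 265  181   46   45 1590] [0.4644 0.2281 0.0904] [0.047 0.047 0.008] [0.0914 0.0933]
[381 244  36  30 416] [0.4716 0.3585 0.1019] [0.024 0.042 0.008] [0.1023 0.105 ]
```

Call:
drive_tool --moves '[{"delta_pos": [8, -45, 0], "turn": 0, "claw": 0}, {"delta_pos": [8, -45, 0], "turn": 0, "claw": 0}, {"delta_pos": [8, -45, 0], "turn": 0, "claw": 0}, {"delta_pos": [8, -45, 0], "turn": 0, "claw": 0}, {"delta_pos": [8, -45, 0], "turn": 0, "claw": 0}, {"delta_pos": [8, -45, 0], "turn": 0, "claw": 0}, {"delta_pos": [8, -45, 0], "turn": 0, "claw": 0}, {"delta_pos": [8, -45, 0], "turn": 0, "claw": 0}, {"delta_pos": [8, -45, 0], "turn": 0, "claw": 0}, {"delta_pos": [8, -45, 0], "turn": 0, "claw": 0}, {"delta_pos": [0, 0, 0], "turn": 0, "claw": 0}, {"delta_pos": [0, 0, 0], "turn": 0, "claw": 0}]'

```text
time_s: 7.38
tcp_pos: [0.5537, -0.2196, 0.22]
ee_rot: [[-0.93, -0.367, -0.003], [-0.367, 0.93, 0.001], [0.002, 0.002, -1.0]]
wrist_force: [-0.9, 0.8, 0.1]
gripper_width: 0.008
gripper_force: 0.0
```

```bash
python3 rel.py .567 -.2707 .120;python3 wr.py w4
```

```text
7.375 [ 0.5537 -0.2196  0.22  ] F [-0.92  0.84  0.07] tool mm [  6.1 -52.6  99.9] 0.007855357110831443 [[-0.93, -0.367, -0.003], [-0.367, 0.93, 0.001], [0.002, 0.002, -1.0]]
[ 210  183   43   43 1069] [ 0.5688 -0.2702  0.1161] [0.033 0.032 0.008] [0.118  0.1191]
[492 227  23  17 279] [0.5039 0.0016 0.0958] [0.014 0.015 0.008] [0.0976 0.0989]
```

The mushroom head went down 11.2 mm, so it is in. Next is the square head.

Call:
drive_tool --moves '[{"delta_pos": [5, -52, 0], "turn": 0, "claw": 0}, {"delta_pos": [0, 0, 35], "turn": 0, "claw": 0}, {"delta_pos": [0, 0, 35], "turn": 0, "claw": 0}, {"delta_pos": [0, 0, 20], "turn": 0, "claw": 0}, {"delta_pos": [0, 0, 2], "turn": 0, "claw": 0}, {"delta_pos": [0, 0, 0], "turn": 0, "claw": 0}, {"delta_pos": [0, 0, 0], "turn": 0, "claw": 0}]'

```text
time_s: 8.3
tcp_pos: [0.5697, -0.2699, 0.1311]
ee_rot: [[-0.93, -0.368, 0.003], [-0.368, 0.93, -0.001], [-0.002, -0.002, -1.0]]
wrist_force: [-0.5, -0.6, 0.2]
gripper_width: 0.005
gripper_force: 0.0
```

Call:
drive_tool --moves '[{"delta_pos": [0, 0, 5], "turn": 0, "claw": 0}, {"delta_pos": [0, 0, 5], "turn": 0, "claw": 0}, {"delta_pos": [0, 0, 4], "turn": 0, "claw": 0}, {"delta_pos": [0, 0, 3], "turn": 0, "claw": 0}, {"delta_pos": [0, 0, 3], "turn": 0, "claw": 0}, {"delta_pos": [0, 0, 2], "turn": 0, "claw": 0}, {"delta_pos": [0, 0, 0], "turn": 0, "claw": 0}]'

```text
time_s: 9.18
tcp_pos: [0.5687, -0.27, 0.1072]
ee_rot: [[-0.93, -0.367, -0.0], [-0.367, 0.93, 0.0], [0.0, 0.0, -1.0]]
wrist_force: [-0.7, 0.8, 0.8]
gripper_width: 0.007
gripper_force: 0.5
```

Call:
drive_tool --moves '[{"delta_pos": [0, 0, 1], "turn": 0, "claw": 0}, {"delta_pos": [0, 0, 1], "turn": 0, "claw": 0}, {"delta_pos": [0, 0, 0], "turn": 0, "claw": 0}]'

```text
time_s: 9.55
tcp_pos: [0.5688, -0.2701, 0.106]
ee_rot: [[-0.93, -0.367, 0.0], [-0.367, 0.93, -0.0], [0.0, -0.0, -1.0]]
wrist_force: [-2.4, 1.5, 5.6]
gripper_width: 0.009
gripper_force: 2.5
```

Call:
drive_tool --moves '[{"delta_pos": [0, 0, -10], "turn": 0, "claw": 0}, {"delta_pos": [0, 0, -25], "turn": 0, "claw": 0}, {"delta_pos": [0, 0, -40], "turn": 0, "claw": 0}, {"delta_pos": [0, 0, -40], "turn": 0, "claw": 0}, {"delta_pos": [0, 0, 0], "turn": 0, "claw": 0}, {"delta_pos": [0, 0, 0], "turn": 0, "claw": 0}]'

```text
time_s: 10.3
tcp_pos: [0.5685, -0.2699, 0.22]
ee_rot: [[-0.93, -0.367, -0.0], [-0.367, 0.93, 0.001], [0.0, 0.001, -1.0]]
wrist_force: [-0.1, 1.4, -0.7]
gripper_width: 0.002
gripper_force: 0.0
```

```bash
python3 wr.py w5
```

```text
[267 185  40  41 959] [ 0.5685 -0.2712  0.1046] [0.032 0.032 0.008] [0.1064 0.1075]
[540 231  20  18 256] [ 5.037e-01 -3.000e-04  9.610e-02] [0.014 0.013 0.008] [0.0974 0.0992]
```

Call:
drive_tool --moves '[{"delta_pos": [-6.5, 46, 0], "turn": 0, "claw": 0}, {"delta_pos": [-6.5, 46, 0], "turn": 0, "claw": 0}, {"delta_pos": [-6.5, 46, 0], "turn": 0, "claw": 0}, {"delta_pos": [-6.5, 46, 0], "turn": 0, "claw": 0}, {"delta_pos": [-6.5, 46, 0], "turn": 0, "claw": 0}, {"delta_pos": [-6.5, 46, 0], "turn": 0, "claw": 0}, {"delta_pos": [0, 0, 50], "turn": 0, "claw": 0}, {"delta_pos": [0, 0, 0], "turn": 0, "claw": 0}, {"delta_pos": [0, 0, 0], "turn": 0, "claw": 0}]'

```text
time_s: 11.48
tcp_pos: [0.5045, 0.0006, 0.1711]
ee_rot: [[-0.93, -0.367, 0.0], [-0.367, 0.93, -0.001], [0.0, -0.001, -1.0]]
wrist_force: [0.7, 0.4, 0.3]
gripper_width: 0.005
gripper_force: 0.0
```

```bash
python3 rel.py .503 .003 .099;python3 wr.py w6
```

```text
11.475 [0.5045 0.0006 0.1711] F [0.71 0.37 0.3 ] tool mm [ 0.5  2.8 72.1] 0.004949282150861024 [[-0.93, -0.367, 0.0], [-0.367, 0.93, -0.001], [0.0, -0.001, -1.0]]
[282 206  18  21 310] [0.5028 0.0023 0.096 ] [0.015 0.015 0.008] [0.098  0.0991]
[509 239  51  35 499] [0.4609 0.2189 0.0883] [0.041 0.032 0.007] [0.0881 0.0903]
```

View pics/w6.png

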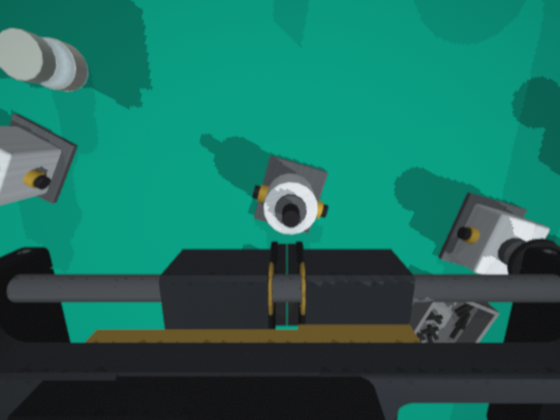

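The wrist view shows the pin at (290,213), straight ahead of the fingers. The square head went down 11.6 mm, so it is in.

Call:
drive_tool --moves '[{"delta_pos": [1, 2, 20], "turn": 0, "claw": 0}, {"delta_pos": [0, 0, 25], "turn": 0, "claw": 0}, {"delta_pos": [0, 0, 15], "turn": 0, "claw": 0}, {"delta_pos": [0, 0, 0], "turn": 0, "claw": 0}, {"delta_pos": [0, 0, 0], "turn": 0, "claw": 0}]'

```text
time_s: 12.15
tcp_pos: [0.5033, 0.0024, 0.112]
ee_rot: [[-0.93, -0.367, 0.003], [-0.367, 0.93, 0.0], [-0.003, -0.001, -1.0]]
wrist_force: [0.4, -0.2, 0.4]
gripper_width: 0.009
gripper_force: 0.0
```

Call:
drive_tool --moves '[{"delta_pos": [0, 0, 5], "turn": 0, "claw": 0}, {"delta_pos": [0, 0, 5], "turn": 0, "claw": 0}, {"delta_pos": [0, 0, 4], "turn": 0, "claw": 0}, {"delta_pos": [0, 0, 3], "turn": 0, "claw": 0}, {"delta_pos": [0, 0, 3], "turn": 0, "claw": 0}, {"delta_pos": [0, 0, 2], "turn": 0, "claw": 0}, {"delta_pos": [0, 0, 0], "turn": 0, "claw": 0}]'

```text
time_s: 13.02
tcp_pos: [0.5021, 0.0025, 0.0882]
ee_rot: [[-0.93, -0.367, -0.0], [-0.367, 0.93, 0.0], [0.0, 0.0, -1.0]]
wrist_force: [0.6, -1.1, -0.8]
gripper_width: 0.006
gripper_force: 0.1
```

Call:
drive_tool --moves '[{"delta_pos": [0, 0, 1], "turn": 0, "claw": 0}, {"delta_pos": [0, 0, 1], "turn": 0, "claw": 0}, {"delta_pos": [0, 0, 1], "turn": 0, "claw": 0}, {"delta_pos": [0, 0, 0], "turn": 0, "claw": 0}]'

```text
time_s: 13.52
tcp_pos: [0.5022, 0.0025, 0.0858]
ee_rot: [[-0.93, -0.367, 0.0], [-0.367, 0.93, -0.0], [-0.0, -0.0, -1.0]]
wrist_force: [-3.0, 1.0, 5.5]
gripper_width: 0.005
gripper_force: 2.6
```

Call:
drive_tool --moves '[{"delta_pos": [0, 0, -10], "turn": 0, "claw": 0}, {"delta_pos": [0, 0, -25], "turn": 0, "claw": 0}, {"delta_pos": [0, 0, -40], "turn": 0, "claw": 0}, {"delta_pos": [0, 0, -50], "turn": 0, "claw": 0}, {"delta_pos": [0, 0, 0], "turn": 0, "claw": 0}, {"delta_pos": [0, 0, 0], "turn": 0, "claw": 0}, {"delta_pos": [0, 0, 0], "turn": 0, "claw": 0}, {"delta_pos": [0, 0, 0], "turn": 0, "claw": 0}]'

```text
time_s: 14.52
tcp_pos: [0.5016, 0.0024, 0.2094]
ee_rot: [[-0.93, -0.367, -0.002], [-0.367, 0.93, -0.001], [0.002, 0.0, -1.0]]
wrist_force: [0.5, 0.2, -0.2]
gripper_width: 0.004
gripper_force: 0.0
```

```bash
sed -i 's/>.085)/>.078)/' wr.py; python3 wr.py w7; python3 rel.py .503 .003 .099
```

```text
[  0 145  28  45 609] [ 0.569  -0.2569  0.0977] [0.028 0.007 0.01 ] [0.097  0.1013]
[280 197  15  17 206] [0.503  0.0025 0.0848] [0.015 0.015 0.008] [0.0862 0.0877]
[ 478  228   50   44 1668] [0.4646 0.2263 0.0909] [0.047 0.048 0.009] [0.0914 0.0934]
14.575 [0.5018 0.0024 0.2096] F [-0.35  0.25  0.21] tool mm [-1.600e+00  1.000e-01  1.106e+02] 0.006963264428113205 [[-0.93, -0.367, -0.002], [-0.367, 0.93, -0.001], [0.002, 0.0, -1.0]]
```

The pin is down 11.4 mm, so all three knobs are in and the arm is clear.

```bash
python3 -c "
from station import ticket
print(ticket.finish_job())"
```

```text
the job is handed in; nothing more can be done
None
```

I pushed all three knobs in, in the order mushroom, square, pin (by camera about 11.2, 11.6 and 11.4 mm down; push force read at most about 7 N), and handed the job in at about 15 s with the arm clear; no verdict came back.

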